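# Secure the shaker tray with its R-clip

### The job

The shaker's tray is held down by two studs, and only the right-hand stud has its R-clip. Pick up the loose R-clip with the red grip from the worktop and push its straight leg through the cross hole of the left-hand stud until the bow springs over the stud, just as on the other side; then let go. Leave the dishes on the tray and the other things on the worktop where they are.

Things in the scene. Friction and masses are not known exactly. Their poses are not given: they have to be found in the camera images.
- clip: Loose steel R-clip (wire 4 mm) lying flat, the right way up to go on. Red grip 28 along x, 22 along y, 10 mm high, flat sides. Origin: centre of the grip's underside. Legs point along +x, centre line 5 mm above the underside: straight leg at y = -4.5 mm; sprung bow leg on the +y side, flared tip at x = 61, y = 9 mm. A finger loop stands 16 mm out behind the grip. About 20 g.
- clip_seat (a point): Point on the straight leg's centre line that lies on the stud's axis when the clip is fully on: in the clip's frame x = 42, y = -4.5, z = 5 mm. Axes as the clip's.
- clip_tip (a point): Tip of the clip's straight leg: in the clip's frame x = 67, y = -4.5, z = 5 mm.
- clip_bow (a joint): How far the bow leg is sprung open about its root in the grip, rad: 0 closed, 0.35 at most. Riding over the stud opens it to about 0.12 and takes 5 to 15 N of push; past the stud's widest point it snaps back to about 0.01 to 0.05 and draws the clip home the last few mm.
- shaker: Fixed white orbital shaker, 172 x 152 mm aluminium tray (rim 80 mm above the worktop). Origin: centre of its footprint; x away from the control panel, y to its left, z up. Steel studs (18 mm thick, top 109 mm up) at x = 0, y = +90 and -90 mm, each above a black bush with a washer, its top 92 mm up. The right-hand one (-y) wears an identical clip, grip to the control-panel side.
- stud_hole (a point): Centre of the cross hole in the left-hand stud, 97 mm above the worktop; axes as the shaker's. The hole runs along x right through the 18 mm stud, 6.4 mm wide, its mouths countersunk to 11 mm. The space before it on the control-panel (-x) side is free.
- dish_a: Petri dish, 60 mm wide, 15 mm high, on the rear half of the shaker's tray. Origin: centre of its underside.
- dish_b: Petri dish, 60 mm wide, 15 mm high, on the front half of the shaker's tray. Origin: centre of its underside.
- forceps: Steel forceps, 133 mm long along y, 9 mm high, lying in front of the power supply. Origin: centre of its underside.
- marker_pen: Black-capped marker, 137 mm long, 14 mm high, lying on the worktop. Origin near its middle.
- conical_tube: Capped plastic conical tube, 116 mm long, 21 mm thick, lying on the worktop near its front edge. Origin near its middle.
Not all that is in view belongs to the job. Leave any green look-alike of the clip alone.

How it is judged:
On the way:
1. the tip of the clip's straight leg is inside the left-hand stud's hole (distance between clip_tip and stud_hole below 0.009 m).
At the end, for the whole second after the job is handed in: The clip is let go and at rest on the left-hand stud: seat point within 6 mm of the hole's centre, straight leg within 0.25 rad of the hole's direction, clip within 0.3 rad of level, and the bow sprung shut round the stud (bow angle under 0.075 rad) (distance between clip_seat and stud_hole below 0.006 m and angle between the x axis of clip and the x axis of stud_hole, either way round below 0.25 rad and angle between clip's own z axis and vertical below 0.3 rad and value of joint clip_bow below 0.075 rad and linear speed of clip below 0.02 m/s); the robot touches nothing.
It fails at once if a dish on the tray is shifted by more than 30 mm (distance of any of dish_a, dish_b from where it was at the start of the episode above 0.03 m).
It fails at once if the forceps, the marker or the conical tube is shifted by more than 40 mm (distance of any of forceps, marker_pen, conical_tube from where it was at the start of the episode above 0.04 m).
It also fails if it takes over 42 s, if anything falls off the work surface, if the arm or the gripper's body presses on something with over 40 N, if the wrist force passes 120 N, or if a joint passes its speed limit or range.

### The arm

A 6-joint arm with a two-finger parallel gripper is mounted at the origin on a cart in front of the work surface, level with it; the furniture and walls round the work are solid. World frame = base frame: x ahead of the robot, y to its left, z up, the work surface at z = 0. Lengths are in m, angles in rad, forces in N, time in s.
With the tool pointing down it reaches from about 0.35 to 0.975 m from the base axis. Payload 4.9 kg.
Tool frame: the origin (TCP) lies at the very end of the fingers, on their centre line; the grasp point (between the pads) lies 19 mm behind it; z points along the fingers, y is the line along which they close (so a half turn about z gives the same grasp; the last joint's range is limited). The gripper opens to 85 mm and grips with 20 to 120 N. Pads are 22 mm wide; open, the fingers measure 114 mm over their backs; the gripper's body (76 mm by 85 mm) begins 54 mm behind the grasp point. The pads swing forward as they close: fully open they stand 13 mm farther back than shut.
Start: joints at [-0.119, 0.053, 1.613, -0, 1.476, -0.119], TCP at [0.625, 0, 0.231] pointing down, gripper open.
Joint ranges: [-3.01, 3.01], [-1.01, 2.22], [0.06, 2.58], [-1.02, 4.17], [0.09, 2.62], [-3.14, 3.14]. Speed limits (rad/s): [2.57, 2.57, 3.14, 3.14, 3.14, 3.14].

### API

Orientations are given as a rotation vector (axis times angle).
In Python, from station import ctrl, imaging gives the robot as it stands.
- The arm moves only by the tool play_rows, never from a script. Its argument "series" is a list of rows, each a list of 3 entries, a list of its own where there are three numbers: the opening, from 0 (shut) to 1 (fully open), then the shift along the tool's x, y, z each as a share of 0.05 m, from -1 to 1, then the turn, a rotation vector about the tool's x, y, z each as a share of 8 degrees, from -1 to 1. In form: [[grip, [dx, dy, dz], [ax, ay, az]], ...]. A call has 1 to 8 rows; each row shifts and turns the commanded pose from where the row before left it, along the tool's axes as they then stand; what a row does not reach is not made up. A row lasts 1/8 s, in which the tool goes at most 62.5 mm and 10.7 degrees, less where a joint would pass 70% of its speed; a pose out of reach is approached as far as the arm can. A call with a number of a shift or a turn outside -1 to 1 is refused whole. A call with a gripper value outside its range is refused whole. The fingers move at their own pace and stop on an object; "force" is the grip in N (left out, the last holds). Time passes only in rows, so rows that do not move let the fingers close. It gives the time, the measured TCP pose, the force, the opening and the grip force at its end, in the units of the state.
- ctrl.get_obs(): the state, without advancing time (a new reading comes with each control period).
- imaging.get_image(name): name is "scene" or "side" or "wrist"; returns a dict with "color" (420x560x3 uint8, blue, green, red), "fx", "fy", "cx", "cy" (pixels), "D" ([k1, k2, p1, p2, k3] as OpenCV has them; the pictures are not rectified), "extrinsics" (4x4, takes a point from world to camera coordinates); the wrist camera has in their place "hand_eye" (4x4, takes a point from camera to tool coordinates, whose origin is the TCP and whose axes are the flange's). Camera axes: x right, y down, z forward; pixel columns grow to the right and rows downward; lengths in m; the calibration is good to about 2 mm. A picture is of the moment at which its call begins: read the wrist's pose just before it. There is no depth.
- ctrl.finish_job(): hands the job in; it is judged then, once.
The state is a dict: "t": time; "q": joint angles; "dq": joint speeds; "effort": joint torques, N m; "tool_pos": TCP position; "tool_rot": TCP orientation; "contact_force": force on the tool from outside, world axes, zero at the start; "wrist_torque": the same for the moment, N m; "opening": finger opening in m; "grip_force": force on a finger pad.
Only numpy, scipy, OpenCV 4.12 (cv2) and the standard library are available. Lean on these libraries where they do the work, as an engineer would, in place of code of your own. Each camera call takes 0.05 s, during which the arm holds its last target. There are 200 camera calls.

## Working session

There is one attempt and no reset: what is moved stays moved. The work goes in short steps, Python scripts to look and compute and a tool call to move; the robot and the scene stay as the last step left them, time stands still between calls to the robot, and variables do not carry over. Pictures are saved under pics/ and viewed, at most 10 in all, crops included, and the job is handed in when it is done.

Besides the shell and the picture viewer there is one more tool, called after "Emit:" as name(argument=value, ...), one argument or row to a line, values as JSON. play_rows: Moves the arm, as the interface text tells. Shift numbers are shares of 0.05 m and turn numbers shares of 8 degrees, none past 1 either way. Its arguments: {"type":"object","properties":{"series":{"type":"array"},"force":{"type":"number"}},"required":["series"]}

```bash
mkdir -p pics
cat > h.py <<'E'
import numpy as np, cv2
from scipy.spatial.transform import Rotation as R
from station import ctrl, imaging
def shot(n):
    o=ctrl.get_obs(); im=imaging.get_image(n)
    im['K']=np.array([[im['fx'],0,im['cx']],[0,im['fy'],im['cy']],[0,0,1.]])
    if n=='wrist':
        T=np.eye(4);T[:3,:3]=R.from_rotvec(o['tool_rot']).as_matrix();T[:3,3]=o['tool_pos']
        im['c2w']=T@np.array(im['hand_eye'])
    else: im['c2w']=np.linalg.inv(np.array(im['extrinsics']))
    im['D']=np.array(im['D'],float); return im
def ray(im,p):
    u=cv2.undistortPoints(np.array([[p]],float),im['K'],im['D'])[0,0]
    return im['c2w'][:3,3], im['c2w'][:3,:3]@np.array([u[0],u[1],1])
def onz(im,p,z):
    c,d=ray(im,p); return c+d*(z-c[2])/d[2]
def proj(im,P):
    w=np.linalg.inv(im['c2w']); r,_=cv2.Rodrigues(w[:3,:3])
    return cv2.projectPoints(np.array(P,float).reshape(-1,3),r,w[:3,3],im['K'],im['D'])[0][:,0]
def tri(a,pa,b,pb):
    A=0;B=0
    for im,p in((a,pa),(b,pb)):
        c,d=ray(im,p);d=d/np.linalg.norm(d);M=np.eye(3)-np.outer(d,d);A=A+M;B=B+M@c
    return np.linalg.solve(A,B)
E
python3 - <<'E'
from h import *
o=ctrl.get_obs(); print({k:np.round(v,3) for k,v in o.items()})
for n in('scene','side','wrist'):
    im=shot(n); cv2.imwrite(f'pics/{n}0.png',im['color']); print(n,np.round(im['c2w'],3).tolist(),im['fx'])
    h=cv2.cvtColor(im['color'],cv2.COLOR_BGR2HSV)
    m=((h[...,0]<8)|(h[...,0]>172))&(h[...,1]>130)&(h[...,2]>60)
    k,l,s,c=cv2.connectedComponentsWithStats(m.astype(np.uint8))
    for i in range(1,k):
        if s[i,4]>25: print(s[i],c[i], onz(im,c[i],0.01))
E
```

```text
{'t': np.float64(0.0), 'q': array([-0.119,  0.053,  1.614,  0.   ,  1.476, -0.119]), 'dq': array([ 0.002, -0.002, -0.   ,  0.   ,  0.   ,  0.001]), 'effort': array([ 0.0000e+00, -3.9367e+01, -3.7018e+01, -0.0000e+00,  7.0000e-03,
       -0.0000e+00]), 'tool_pos': array([0.624, 0.   , 0.23 ]), 'tool_rot': array([-2.22e+00, -2.22e+00,  2.00e-03]), 'contact_force': array([-0.43 , -0.386,  0.559]), 'wrist_torque': array([-0.004,  0.037, -0.053]), 'grip_force': np.float64(0.0), 'opening': np.float64(0.085)}
scene [[0.884, -0.35, 0.31, 0.228], [-0.467, -0.679, 0.566, -0.67], [0.012, -0.645, -0.764, 0.781], [0.0, 0.0, 0.0, 1.0]] 405.48916118111293
[250 176  13  10  78] [255.97435897 180.03846154] [0.53818189 0.02343362 0.01      ]
[ 76 254   9  14  38] [ 79.86842105 259.28947368] [ 0.07745774 -0.02005295  0.01      ]
[ 41 265  11  12  29] [ 45.48275862 269.96551724] [ 0.00494769 -0.01412901  0.01      ]
[ 12 268  20  16  67] [ 20.19402985 274.71641791] [-0.04578712 -0.00157304  0.01      ]
[ 511  282   49   94 1719] [541.50145433 322.17626527] [ 0.88029132 -0.60876086  0.01      ]
[ 12 290 
[... 1084 characters left out ...]
 [-0.63227501  1.37140095  0.01      ]
[  95  190   59   55 1698] [121.29210836 219.58186101] [-0.05553347  0.08100216  0.01      ]
[282 206   9   5  44] [285.90909091 207.95454545] [0.48340998 0.19069349 0.01      ]
[ 414  259  106  110 6717] [464.3403305  300.69480423] [ 0.91970994 -0.4489917   0.01      ]
[248 277  11   6  66] [253.  279.5] [ 0.43339764 -0.35115041  0.01      ]
wrist [[1.0, 0.001, -0.001, 0.623], [0.001, -0.955, -0.297, 0.076], [-0.001, 0.297, -0.955, 0.372], [0.0, 0.0, 0.0, 1.0]] 298.30542569999955
[374 234   8   8  47] [377.19148936 237.68085106] [ 0.74833458 -0.07463526  0.01      ]
[147 243  30  22 511] [161.60469667 253.79060665] [ 0.46103105 -0.09850753  0.01      ]
```

View pics/scene0.png

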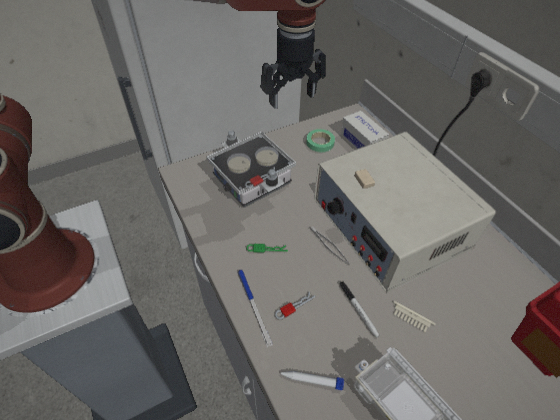

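View pics/side0.png

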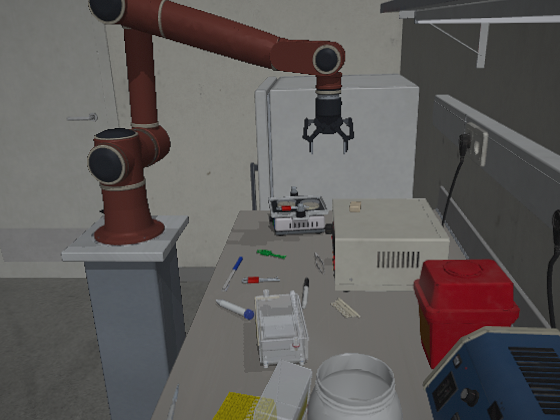

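View pics/wrist0.png

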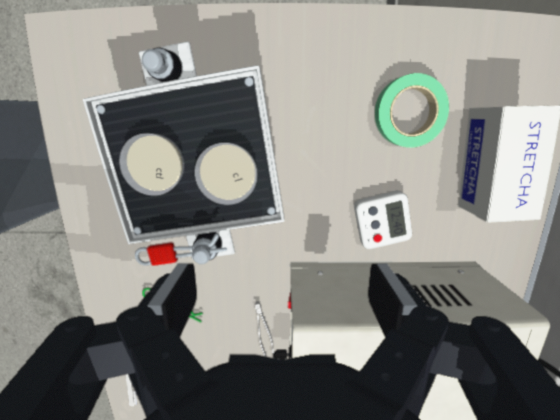

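The pictures show the loose red clip at scene (287,309), with its legs towards (312,294). The left stud is at wrist (157,61) and the right one at (205,247), clip on. The green decoy is at scene (262,248).

Run:
```python
from h import *
w=shot('wrist');s=shot('scene')
a=onz(s,(287.4,309.3),.006);b=onz(s,(312,294),.005);print(a,b,np.degrees(np.arctan2(*(b-a)[1::-1])))
L=onz(w,(155,60),.109);Rr=onz(w,(203,253),.109);print(L,Rr,np.linalg.norm(L-Rr),np.degrees(np.arctan2(*(L-Rr)[1::-1]))-90)
print(tri(w,(155,60),s,(231.5,134)))
for p,q in(((90,100),(258,68)),((131,241),(282,218)),((90,100),(131,241)),((258,68),(282,218))):
    d=onz(w,q,.08)-onz(w,p,.08);print(np.linalg.norm(d),np.degrees(np.arctan2(d[1],d[0])))
```

```text
[ 0.43421069 -0.34077738  0.006     ] [ 0.49820516 -0.33345582  0.005     ] 6.526789706758395
[0.51946774 0.12224643 0.109     ] [ 0.54655142 -0.04975977  0.109     ] 0.1741254176864546 8.94818550958307
[0.51733515 0.12289748 0.1011694 ]
0.16235300281235032 8.928574000333976
0.16472780209984747 9.23855165523941
0.14550369331108168 -82.26760120652048
0.14458232023623743 -81.33499592228637
```

Emit:
play_rows(
  series=[
    [1,[-0.85,-0.5,0],[0,0,0]],
    [1,[-0.85,-0.5,0],[0,0,0]],
    [1,[-0.85,-0.5,0],[0,0,0]],
    [1,[-0.85,-0.5,0.2],[0,0,0]],
    [1,[-0.85,-0.5,0.4],[0,0,0]],
    [1,[-0.85,-0.5,0.4],[0,0,0]],
    [1,[-0.85,-0.4,0.4],[0,0,0]],
    [1,[-0.85,-0.4,0.4],[0,0,0]],
  ],
)

```text
t: 1.25
tool_pos: [0.4341, -0.3413, 0.1408]
tool_rot: [2.221, 2.221, 0.0]
contact_force: [0.6, -0.7, -0.2]
opening: 0.0856
grip_force: 0.0
```

Emit:
play_rows(
  series=[
    [0.8,[0,0,0],[0,0,1]],
    [0.6,[0,0,0],[0,0,1]],
    [0.5,[0,0,0],[0,0,1]],
    [0.5,[0,0,0],[0,0,1]],
    [0.5,[0,0,0],[0,0,1]],
    [0.5,[0,0,0],[0,0,1]],
    [0.5,[0,0,0],[0,0,1]],
    [0.5,[0,0,0],[0,0,1]],
  ],
)

```text
t: 2.25
tool_pos: [0.4349, -0.3399, 0.1412]
tool_rot: [-3.063, -0.7, 0.0]
contact_force: [0.5, 0.6, 0.1]
opening: 0.0429
grip_force: 0.0
```

Emit:
play_rows(
  series=[
    [0.5,[0,0,0],[0,0,1]],
    [0.5,[0,0,0],[0,0,1]],
    [0.5,[0,0,0],[0,0,0.4]],
    [0.5,[0,0,0],[0,0,0]],
    [0.5,[0,0,0],[0,0,0]],
  ],
)

```text
t: 2.88
tool_pos: [0.4349, -0.34, 0.1412]
tool_rot: [-3.136, -0.188, 0.0]
contact_force: [0.1, -0.3, 0.1]
opening: 0.0425
grip_force: 0.0
```

```bash
cat > clip.py <<'E'
from h import *
def red(im):
    h=cv2.cvtColor(im['color'],cv2.COLOR_BGR2HSV)
    m=(((h[...,0]<8)|(h[...,0]>172))&(h[...,1]>130)&(h[...,2]>60)).astype(np.uint8)
    k,l,s,c=cv2.connectedComponentsWithStats(m); 
    return [(s[i],c[i],(l==i).astype(np.uint8)) for i in np.argsort(-s[:,4]) if i and s[i,4]>100]
E
python3 - <<'E'
from clip import *
w=shot('wrist');o=ctrl.get_obs();print(o['t'],o['tool_pos'],R.from_rotvec(o['tool_rot']).as_matrix().round(3).tolist(),o['q'].round(2))
cv2.imwrite('pics/w1.png',w['color'])
for s,c,m in red(w):
    cn=max(cv2.findContours(m,0,2)[0],key=cv2.contourArea)[:,0].astype(float)
    P=np.array([onz(w,p,.009) for p in cn])
    r=cv2.minAreaRect((P[:,:2]*1000).astype(np.float32));print(s,c,r)
E
```

```text
2.925 [ 0.43496563 -0.33995721  0.14127774] [[0.993, 0.119, -0.0], [0.119, -0.993, 0.0], [-0.0, -0.0, -1.0]] [-0.8  -0.05  1.87  0.    1.32  0.65]
[272 188  23  28 595] [282.71092437 201.52941176] ((433.1529235839844, -341.42486572265625), (26.758344650268555, 20.852283477783203), 6.32607889175415)
```

View pics/w1.png

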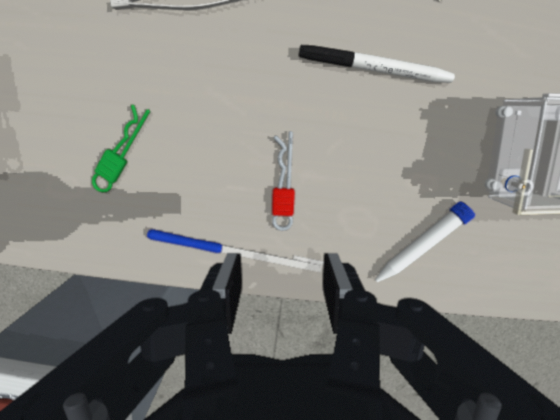

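Emit:
play_rows(
  series=[
    [0.45,[-0.04,0.03,0.8],[0,0,0]],
    [0.45,[0,0,0.8],[0,0,0]],
    [0.45,[0,0,0.7],[0,0,0]],
    [0.45,[0,0,0.36],[0,0,0]],
    [0.45,[0,0,0.12],[0,0,0]],
    [0.45,[0,0,0],[0,0,0]],
  ],
)

```text
t: 3.68
tool_pos: [0.4337, -0.3423, 0.0031]
tool_rot: [3.135, 0.186, 0.001]
contact_force: [0.0, -0.4, -0.1]
opening: 0.0383
grip_force: 0.0
```

Emit:
play_rows(
  series=[
    [0.2,[0,0,0],[0,0,0]],
    [0.1,[0,0,0],[0,0,0]],
    [0,[0,0,0],[0,0,0]],
    [0,[0,0,0],[0,0,0]],
    [0,[0,0,0],[0,0,0]],
    [0,[0,0,0],[0,0,0]],
  ],
  force=60,
)

```text
t: 4.42
tool_pos: [0.4343, -0.3429, 0.0042]
tool_rot: [3.134, 0.186, 0.003]
contact_force: [-0.5, -0.2, 6.4]
opening: 0.02
grip_force: 59.4
```

Emit:
play_rows(
  series=[
    [0,[0,0,-0.3],[0,0,0]],
    [0,[0,0,-0.8],[0,0,0]],
    [0,[0,0,-0.9],[0,0,0]],
    [0,[0,-0.5,-0.9],[0,0,0]],
    [0,[0.05,-0.8,-0.3],[0,0,0]],
    [0,[0.05,-0.9,0],[0,0,0]],
    [0,[0.05,-0.9,0],[0,0,0]],
    [0,[0.05,-0.9,0],[0,0,0]],
  ],
)

```text
t: 5.42
tool_pos: [0.419, -0.1405, 0.163]
tool_rot: [3.136, 0.186, 0.001]
contact_force: [0.2, 0.1, -0.6]
opening: 0.0199
grip_force: 58.7
```

Emit:
play_rows(
  series=[
    [0,[0.05,-0.9,0],[0,0,0]],
    [0,[0.05,-0.9,0],[0,0,0]],
    [0,[0.05,-0.9,0],[0,0,0]],
    [0,[0.05,-0.9,0],[0,0,0]],
    [0,[0.05,-0.8,0],[0,0,-0.28]],
    [0,[0,-0.4,0],[0,0,0]],
    [0,[0,0,0],[0,0,0]],
    [0,[0,0,0],[0,0,0]],
  ],
)

```text
t: 6.42
tool_pos: [0.4027, 0.0973, 0.1626]
tool_rot: [3.131, 0.247, 0.001]
contact_force: [0.1, 0.1, 0.7]
opening: 0.0198
grip_force: 58.8
```

Run:
```python
from clip import *
w=shot('wrist');o=ctrl.get_obs();print(o['t'],o['tool_pos'],R.from_rotvec(o['tool_rot']).as_matrix().round(3).tolist(),o['opening'],o['contact_force'])
cv2.imwrite('pics/w2.png',w['color'])
```

```text
6.475 [0.40274416 0.09704353 0.16252023] [[0.988, 0.156, 0.0], [0.156, -0.988, -0.0], [0.0, 0.0, -1.0]] 0.019920366231605525 [-0.33348789 -0.16158602 -0.92018695]
```

View pics/w2.png

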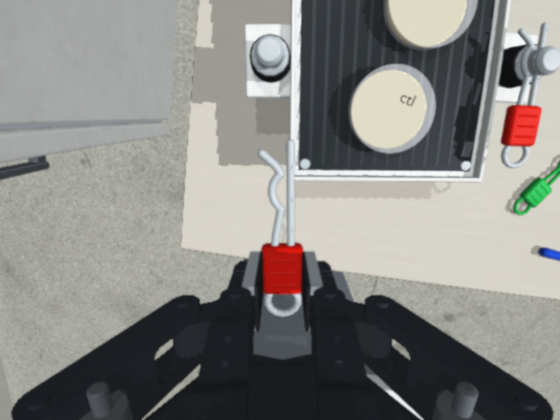

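The clip is held straight: its leg runs along column 291 with the tip at row 142. The left stud's top is near (269,50). I'll zoom in for exact edges.

Run:
```python
import cv2
i=cv2.imread('pics/w2.png')[15:165,225:325];cv2.imwrite('pics/c2.png',cv2.resize(i,None,fx=4,fy=4,interpolation=cv2.INTER_CUBIC))
```

```text
(no output)
```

View pics/c2.png

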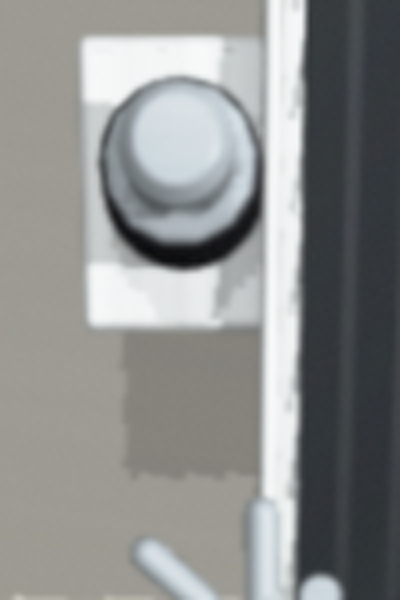

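Run:
```python
from clip import *
w=shot('wrist');o=ctrl.get_obs()
T=R.from_rotvec(o['tool_rot']).as_matrix();p=o['tool_pos'];t=lambda P:((P-p)@T*1000).round(1)
a=onz(w,(269.5,49.5),.109);b=onz(w,(270.8,55.3),.092)
print('stud tool frame',t(a),t(b), a,b)
zl=p[2]+.0008
print('leg',t(onz(w,(290.5,140.5),zl)),t(onz(w,(291,242),zl)))
for s,c,m in red(w): print(s,c,t(onz(w,c,zl+.005)))
```

```text
stud tool frame [114.1  -7.4  53.5] [114.1  -7.3  70.5] [0.51436777 0.12206001 0.109     ] [0.51436391 0.1218716  0.092     ]
leg [64.5  3.9 -0.8] [13.8  4.7 -0.8]
[ 262  244   41   50 1921] [281.97709526 268.6460177 ] [ 1.2  0.1 -5.8]
[ 502  105   39   41 1321] [520.7009841  125.02952309] [ 73.2 109.2  -5.8]
```

Emit:
play_rows(
  series=[
    [0,[0.2,-0.23,0.4],[0,0,0]],
    [0,[0.15,0,0.5],[0,0,0]],
    [0,[0,0,0.3],[0,0,0]],
    [0,[0,0,0.12],[0,0,0]],
    [0,[0,0,0],[0,0,0]],
    [0,[0,0,0],[0,0,0]],
  ],
)

```text
t: 7.28
tool_pos: [0.4187, 0.1118, 0.0973]
tool_rot: [-3.132, -0.247, -0.003]
contact_force: [-0.6, 0.7, 0.3]
opening: 0.0196
grip_force: 58.8
```

Run:
```python
from clip import *
w=shot('wrist');s=shot('scene');o=ctrl.get_obs();print(o['t'],o['tool_pos'],o['contact_force'])
i=w['color'][30:180,200:350];j=s['color'][100:220,190:310]
f=lambda k:cv2.resize(k,(400,400),interpolation=cv2.INTER_CUBIC)
cv2.imwrite('pics/c3.png',np.hstack([f(i),f(j)]))
T=R.from_rotvec(o['tool_rot']).as_matrix();p=o['tool_pos']
S=np.array([.51437,.12197,.097]); print('stud in tool',((S-p)@T*1000).round(1))
print('wrist proj stud top',proj(w,S+[0,0,.012]),'tip',proj(w,p+T@[.065,.0042,-.0008]))
print('scene tip',proj(s,p+T@[.065,.0042,-.0008]),'hole',proj(s,S))
```

```text
7.375 [0.41869802 0.11187368 0.09723815] [ 0.35369423  0.26050692 -0.11031306]
stud in tool [96.1  5.1  0.4]
wrist proj stud top [[294.09739811  62.55091396]] tip [[290.57133331 139.50485801]]
scene tip [[219.92364721 139.64898551]] hole [[230.32666475 135.60819636]]
```

View pics/c3.png

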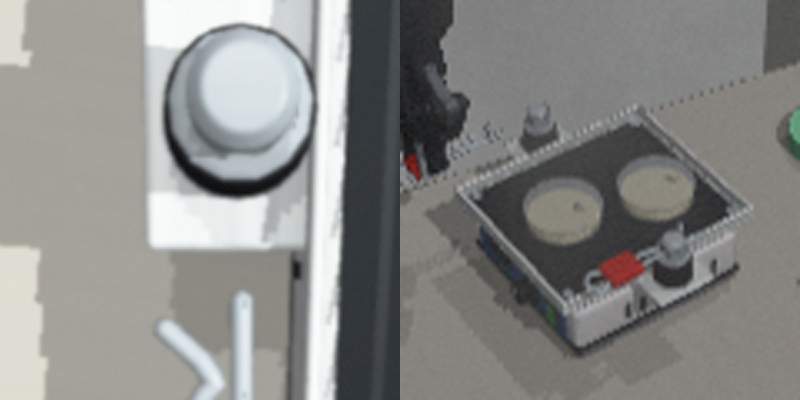

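Run:
```python
from clip import *
w=shot('wrist');o=ctrl.get_obs()
T=R.from_rotvec(o['tool_rot']).as_matrix();p=o['tool_pos'];t=lambda P:((P-p)@T*1000).round(1)
print(t(onz(w,(290.75,63),.109)),t(onz(w,(290.4,69.5),.092)),'tip',t(onz(w,(291.1,140),.098)),t(onz(w,(291,180),.098)),p)
```

```text
[ 96.    3.7 -11.7] [96.   4.   5.3] tip [64.8  4.4 -0.8] [46.   4.5 -0.8] [0.4186125  0.11190221 0.09711788]
```

Emit:
play_rows(
  series=[
    [0,[0.05,-0.012,0.018],[0,0,0]],
    [0,[0.08,0,0],[0,0,0]],
    [0,[0.1,0,0],[0,0,0]],
    [0,[0.1,0,0],[0,0,0]],
    [0,[0.1,0,0],[0,0,0]],
    [0,[0.1,0,0],[0,0,0]],
    [0,[0.07,0,0],[0,0,0]],
    [0,[0,0,0],[0,0,0]],
  ],
)

```text
t: 8.43
tool_pos: [0.4478, 0.1172, 0.0954]
tool_rot: [3.132, 0.248, -0.0]
contact_force: [0.2, -0.7, -0.6]
opening: 0.0198
grip_force: 58.8
```

Emit:
play_rows(
  series=[
    [0,[0.08,0,0],[0,0,0]],
    [0,[0.08,0,0],[0,0,0]],
    [0,[0.08,0,0],[0,0,0]],
    [0,[0,0,0],[0,0,0]],
  ],
)

```text
t: 8.93
tool_pos: [0.4582, 0.1191, 0.0948]
tool_rot: [-3.132, -0.248, 0.007]
contact_force: [-5.6, -0.5, 1.5]
opening: 0.0198
grip_force: 59.0
```

Emit:
play_rows(
  series=[
    [0,[0.08,0,0],[0,0,0]],
    [0,[0.08,0,0],[0,0,0]],
    [0,[0.04,0,0],[0,0,0]],
    [0,[0.04,0,0],[0,0,0]],
    [0,[0,0,0],[0,0,0]],
  ],
)

```text
t: 9.55
tool_pos: [0.4727, 0.1213, 0.096]
tool_rot: [-3.131, -0.248, -0.005]
contact_force: [3.7, 2.8, -0.8]
opening: 0.0195
grip_force: 58.8
```

Run:
```python
from clip import *
w=shot('wrist');o=ctrl.get_obs();print(o['t'],o['tool_pos'],o['contact_force'],o['opening'])
T=R.from_rotvec(o['tool_rot']).as_matrix();p=o['tool_pos']
S=np.array([.51437,.12197,.097]); print('stud in tool',((S-p)@T*1000).round(1))
for s,c,m in red(w): print(s,c,((onz(w,c,.102)-p)@T*1000).round(1))
i=w['color'][60:320,150:410]
cv2.imwrite('pics/c4.png',cv2.resize(i,(560,560),interpolation=cv2.INTER_CUBIC))
```

```text
9.6 [0.47266806 0.12125853 0.09599861] [ 3.91027887  3.20510036 -0.4448915 ] 0.019300134020487632
stud in tool [41.3  5.9 -0.9]
[ 261  243   42   51 1955] [281.9657289  268.52838875] [ 1.5  0.1 -6. ]
```

View pics/c4.png

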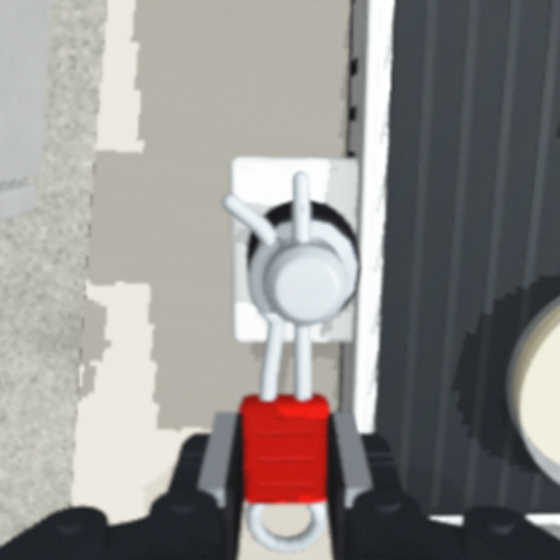

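The picture shows the leg through the stud, the bow past it and the push force reversed, so the clip has snapped home. I'll let go.

Emit:
play_rows(
  series=[
    [0.35,[0,0,0],[0,0,0]],
    [0.45,[0,0,0],[0,0,0]],
    [0.45,[0,0,0],[0,0,0]],
    [0.45,[0,0,-0.2],[0,0,0]],
    [0.45,[0,0,-0.6],[0,0,0]],
    [0.45,[0,0,-0.8],[0,0,0]],
    [0.45,[0,0,0],[0,0,0]],
    [0.45,[0,0,0],[0,0,0]],
  ],
)

```text
t: 10.6
tool_pos: [0.4712, 0.1209, 0.1754]
tool_rot: [3.132, 0.248, -0.0]
contact_force: [0.0, 0.2, -0.4]
opening: 0.0387
grip_force: 0.0
```

Run:
```python
from clip import *
w=shot('wrist');o=ctrl.get_obs();print(o['t'],o['tool_pos'],o['contact_force'],o['opening'])
Rm=R.from_rotvec(o['tool_rot']).as_matrix()
for s,c,m in red(w): print(s,c,((onz(w,c,.102)-[.51437,.12197,.102])@Rm*1000).round(1))
cv2.imwrite('pics/c5.png',w['color'])
```

```text
10.65 [0.47067126 0.12080757 0.17444516] [ 0.03829536 -0.28138428 -0.81803345] 0.03840614494469633
[488 201  34  33 916] [504.30240175 216.66484716] [-4.020e+01  1.695e+02  1.000e-01]
[269 198  29  33 852] [283.29929577 214.17488263] [-38.2  -4.5   0.1]
```

View pics/c5.png

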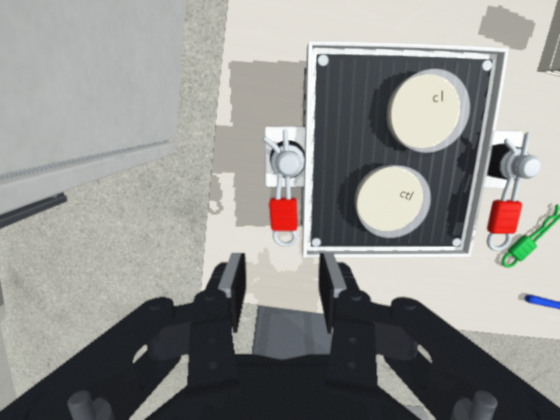

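The clip sits on the left stud just like the right-hand one: its grip is about 52 px from the stud, against about 51 px on the right. The dishes haven't moved.

```bash
python3 -c "
from station import ctrl
print(ctrl.finish_job())"
```

```text
the job is handed in; nothing more can be done
None
```

The red R-clip is on the left-hand stud with its bow sprung shut and the gripper clear, and the job was handed in at about 10.7 s; no verdict came back.

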